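# Lock a gauge plate onto the sloped inspection stand

### The arm

A 7-joint arm with a two-finger parallel gripper is mounted at the origin on a cart in front of the work surface, level with it; the furniture and walls round the work are solid. World frame = base frame: x ahead of the robot, y to its left, z up, the work surface at z = 0. Lengths are in m, angles in rad, forces in N, time in s.
With the tool pointing down it reaches from about 0.375 to 0.925 m from the base axis. Payload 3.1 kg.
Tool frame: the origin (TCP) lies at the very end of the fingers, on their centre line; the grasp point (between the pads) lies 19 mm behind it (ctrl.tcp_to_grasp is the distance from the TCP to the grasp point, in m); z points along the fingers, y is the line along which they close (so a half turn about z gives the same grasp; the last joint's range is limited). The gripper opens to 85 mm and grips with 20 to 120 N. Pads are 22 mm wide; open, the fingers measure 114 mm over their backs; the gripper's body (76 mm by 85 mm) begins 54 mm behind the grasp point. The pads swing forward as they close: fully open they stand 13 mm farther back than shut.
Start: joints at [-1.284, 0.383, 0.044, 1.598, -0.018, 1.161, -0.05], TCP at [0.244, 0.602, 0.231] pointing down, gripper open.
Joint ranges: [-2.61, 2.61], [-0.41, 2.15], [-1.48, 1.57], [0, 2.5], [-1.57, 4.71], [0.05, 1.97], [-2.85, 2.85]. Speed limits (rad/s): [2.79, 2.79, 3.14, 3.14, 3.14, 3.14, 3.14].

### API

Orientations are given as [roll, pitch, yaw] about the fixed x, y, z axes, in that order (R = Rz(yaw) Ry(pitch) Rx(roll)).
In Python, from workcell import ctrl, optics, job gives the robot as it stands. The module is installed in compiled form; this text tells all that it offers.
- The arm moves only by the shell command python3 -m creep 'ROWS' [OPENING]. ROWS is JSON, a list of rows, each a list of 4 numbers: the shift along the tool's x, y, z in m, then the turn about the tool's z in rad. A call has 1 to 12 rows; each row is the pose to reach, as a shift and turn from the pose commanded when the call began, along the tool's axes at that moment; what a row does not reach only later rows make up. A row lasts 1/8 s, in which the tool goes at most 62.5 mm and 10.7 degrees, less where a joint would pass 70% of its speed; a pose out of reach is approached as far as the arm can. A call with a gripper value outside its range is refused whole. OPENING is the closure, from -1 (fully open) to 1 (shut), set as the call begins (- or left out, the last holds). The fingers move at their own pace and stop on an object; the grip force is fixed at half the most. Time passes only in rows, so rows that repeat a pose let the fingers close. It gives the time, the measured TCP pose, the force, the opening and the grip force at its end, in the units of the state.
- ctrl.get_obs(): the state, without advancing time (a new reading comes with each control period).
- optics.grab_frame(name): name is "scene" or "top" or "wrist"; returns a dict with "frame" (420x560x3 uint8, red, green, blue), "fx", "fy", "cx", "cy" (pixels), "D" ([k1, k2, p1, p2, k3] as OpenCV has them; the pictures are not rectified), "xyz" and "rotation" of the camera in the world. Camera axes: x right, y up, looking along -z (the intrinsics and any distortion apply to the point x, -y, -z); pixel columns grow to the right and rows downward; lengths in m; the calibration is good to about 2 mm. A picture is of the moment at which its call begins. There is no depth.
- job.hand_in(): hands the job in; it is judged then, once.
The state is a dict: "clock": time; "qpos": joint angles; "qd": joint speeds; "tau": joint torques, N m; "tool_pos": TCP position; "tool_rot": TCP orientation; "wrist_force": force on the tool from outside, world axes, zero at the start; "moment": the same for the moment, N m; "grip_width": opening from 0.0 (shut) to 1.0 (fully open); "grip_force": force on a finger pad.
Only numpy, scipy, OpenCV 4.12 (cv2) and the standard library are available. Lean on these libraries where they do the work, as an engineer would, in place of code of your own. Each camera call takes 0.05 s, during which the arm holds its last target. There are 200 camera calls.

### The job

Set the long gauge plate up on the sloped stand, a short edge down on the ledge between the two ears and its back flat on the slope, and let go of it. Then pinch both release tabs of the stand's knob, turn it counter-clockwise (as seen facing the slope) to its stop so that the retaining finger lies over the plate, and let go so that both tabs spring out and lock it. Leave the square plate and the other loose things where they are.

Things in the scene. Friction and masses are not known exactly. Their poses are not given: they have to be found in the camera images.
- long_plate_grip (a point): Long gauge plate, loose, aluminium, 100 x 70 x 6 mm, 0.2 kg, flat on the bench; a grip bar 40 long, 12 wide, 28 mm high stands on its middle. Point: in the middle of the bar, 20 mm above the plate's underside (bar top at 34). x along the plate's 100 mm length and the bar's length, y across the bar (grasp across y), z out of its top. Either short edge may be the lower one.
- square_plate_grip (a point): Square gauge plate, 70 x 70 x 6 mm, loose, same material and same grip bar; not to be used. Point and axes as for the long plate. Which plate lies left and which right varies.
- stand: The fixed stand: a 150 x 210 mm foot plate carrying a grey face of the same size that slopes 35 degrees from level, rising away from the robot. Origin: centre of the underside; the middle of the sloped surface is 62 mm above it. x level, towards the back of the stand, y to its left, z up.
- pocket (a point): Where the long plate belongs: the point on the sloped surface where the middle of its underside rests when its lower short edge is on the ledge. x points up the slope, y left along the ledge, z straight out of the slope (35 degrees from vertical).
- ledge (a point): Middle of the ledge, on the sloped surface at the ledge's upper side, 50 mm down the slope from the pocket point. The ledge stands 11 mm out of the face. Ears 8 mm high stand at its ends, 84 mm apart inside, 30 mm long up the slope. Axes as for the pocket. Friction may hold the plate on the slope short of the ledge: bring it down onto it.
- knob_grip (a point): Tab-lock knob, on the right of the sloped face: point on its turning axis, 33 mm out from the face, a good height to pinch. z out of the slope along the axis; x along the line through the two tabs (pinch along x). A black block 16 mm thick along x, 40 wide, stands between the tabs; its top is 44 mm out from the face. It is 98 mm right of and 6 mm up the slope from the pocket.
- finger_tip (a point): End of the flat steel retaining finger fixed to the knob: 82 mm from the turning axis, mid-thickness. The finger is 14 mm wide and lies 8.5 to 12 mm out from the face. At the start it points up the slope, clear of the plate's place; at the end of the turn it points left, parallel to the ledge, over the plate.
- knob (a joint): Turn of the knob in rad: 0 open (retaining finger up the slope), 1.22 (70 degrees, end stop) locked over the plate; grows counter-clockwise as seen facing the slope. Light friction, 0.06 N m.
- tab_a (a joint): How far the grey tab on knob_grip's +x side is pressed in, m: 0 sprung out, 0.008 fully in. Tabs are 22 mm wide, 16 to 46 mm out from the face; outer faces 26 mm from the axis, 18 when fully in. Spring 3 N at first, 9 N fully in. The knob turns only with both tabs over 4 mm in (out of the notches), so pinch centred; between notches they ride on a ring.
- tab_b (a joint): The same for the tab on knob_grip's -x side. At either end of the knob's turn both tabs spring out into notches when let go and lock the knob.
- vial: A small glass vial with a black cap, 27 x 27 x 56 mm, standing loose; leave it alone. Origin at the centre of its underside.
- weight: A small brass weight, 25 x 25 x 30 mm, loose; leave it alone. Origin at the centre of its underside.
- timer: A flat white bench timer with small buttons, 62 x 72 x 20 mm, lying loose; leave it alone. Origin at the centre of its underside.
- jar: A white jar with a green lid, 52 x 52 x 67 mm, loose; leave it alone. Origin at the centre of its underside.

How it is judged:
On the way, in this order (a step that is already met when the one before it is completed fails the run):
1. the long plate rests on the ledge, flat on the slope, released, while the knob is still open (x of long_plate_grip in the frame of pocket between -0.005 and 0.007 m and y of long_plate_grip in the frame of pocket between -0.011 and 0.011 m and z of long_plate_grip in the frame of pocket between 0.016 and 0.0235 m and angle between the z axis of long_plate_grip and the z axis of pocket, either way round below 0.06 rad and angle between the x axis of long_plate_grip and the x axis of pocket, either way round below 0.12 rad and contact force between the fingers and long_plate below 0.1 N and value of joint knob below 0.15 rad), for 0.2 s.
2. both tabs are pinched in and the knob is being turned (value of joint each of tab_a, tab_b above 0.003 m and value of joint knob above 0.3 rad), for 0.05 s.
At the end, for the whole second after the job is handed in: The long plate rests on the ledge (within 5 mm below and 7 mm above its seated place along the slope, 11 mm sideways), flat on the slope (within 3.5 mm and 0.06 rad) and square to the ledge (0.12 rad); the knob is turned beyond 1.1 rad with both tabs sprung out (less than 2 mm in), so it is locked (x of long_plate_grip in the frame of pocket between -0.005 and 0.007 m and y of long_plate_grip in the frame of pocket between -0.011 and 0.011 m and z of long_plate_grip in the frame of pocket between 0.016 and 0.0235 m and angle between the z axis of long_plate_grip and the z axis of pocket, either way round below 0.06 rad and angle between the x axis of long_plate_grip and the x axis of pocket, either way round below 0.12 rad and value of joint knob above 1.1 rad and value of joint each of tab_a, tab_b below 0.002 m); the robot touches nothing.
It fails at once if the square plate or another loose thing is moved by more than 25 mm (distance of any of square_plate_grip, vial, weight, timer, jar from where it was at the start of the episode above 0.025 m).
It also fails if it takes over 51 s, if anything falls off the work surface, if the arm or the gripper's body presses on something with over 40 N, if the wrist force passes 120 N, or if a joint passes its speed limit or range.

## Working session

There is one attempt and no reset: what is moved stays moved. The work goes in short steps, Python scripts to look and compute and a shell command to move; the robot and the scene stay as the last step left them, time stands still between calls to the robot, and variables do not carry over. Pictures are saved under pics/ and viewed, at most 10 in all, crops included, and the job is handed in when it is done.

```bash
mkdir -p pics; python3 - <<'E'
from workcell import ctrl, optics, job
import cv2, numpy as np
o=ctrl.get_obs()
print(o, ctrl.tcp_to_grasp)
for n in ["scene","top"]:
    f=optics.grab_frame(n); cv2.imwrite(f"pics/{n}0.png",f["frame"][:,:,::-1])
    print(n,f["fx"],f["fy"],f["cx"],f["cy"],f["D"],f["xyz"],f["rotation"])
E
```

```text
{'clock': 0.0, 'qpos': array([-1.28379718,  0.3838248 ,  0.04385552,  1.59957969, -0.01790975,
        1.16117774, -0.04985577]), 'qd': array([ 0.00062483, -0.00062164, -0.00189342,  0.00092049, -0.0015714 ,
        0.00015475, -0.00124632]), 'tau': array([-4.62025182e-04, -4.33449161e+01,  1.02475036e+00, -2.49514854e+01,
        1.07849014e-02,  1.13683648e-02, -2.96917264e-06]), 'tool_pos': array([0.24365584, 0.60159368, 0.22989143]), 'tool_rot': array([-3.13899958e+00,  1.38028506e-04,  2.75689368e+00]), 'wrist_force': array([ 0.63217556, -0.08110696,  0.20333371]), 'moment': array([ 0.04604923, -0.02477015,  0.00470936]), 'grip_force': 0.0, 'grip_width': 0.99978264861824} 0.0187
scene 391.1045280901569 391.1045280901569 282.38842037477264 210.4529249601605 [-0.08723389  0.          0.          0.          0.        ] [0.16414661 0.86865248 0.85316549] [ 0.84799971 -0.01703147 -2.67270373]
top 500.52020288162055 500.52020288162055 280.1492722232984 219.83833357928836 [-0.00815078  0.          0.          0.          0.        ] [0.45694028 0.08044368 1.89518693] [ 0.0623477  -0.00275499 -1.54552793]
```

View pics/top0.png

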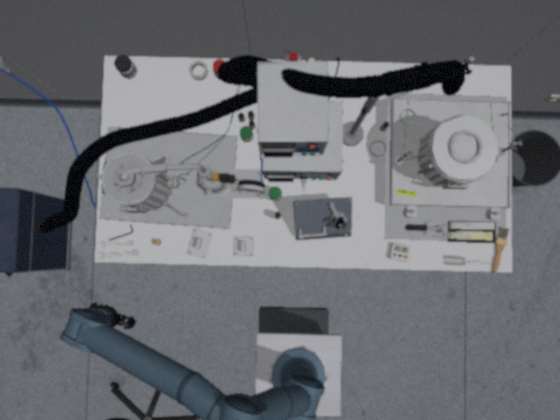

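View pics/scene0.png

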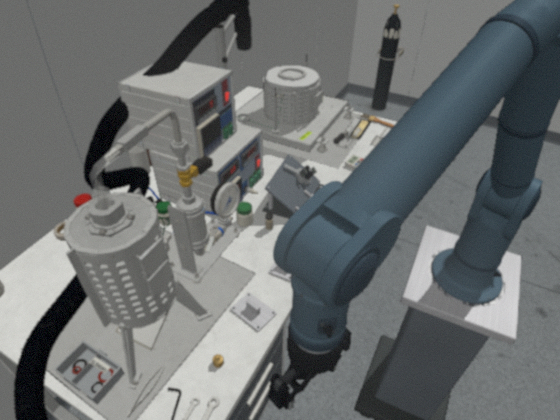

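The top view shows the stand at about (322,217), the long plate probably at (199,243), the square plate at (243,246), the weight at (157,241), and the timer at (400,252). The scene view shows a plate at (252,312). I'll zoom in next.

```bash
cat > h.py <<'E'
from workcell import ctrl, optics, job
import cv2, numpy as np
from scipy.spatial.transform import Rotation as R
def rays(f,px):
    K=np.array([[f["fx"],0,f["cx"]],[0,f["fy"],f["cy"]],[0,0,1]])
    u=cv2.undistortPoints(np.array(px,float).reshape(-1,1,2),K,np.array(f["D"])).reshape(-1,2)
    d=np.c_[u[:,0],-u[:,1],-np.ones(len(u))]
    return np.array(f["xyz"]), R.from_euler("xyz",f["rotation"]).apply(d)
def onz(f,px,z):
    c,d=rays(f,px); return c+d*((z-c[2])/d[:,2])[:,None]
def onplane(f,px,p,n):
    c,d=rays(f,px); return c+d*(((p-c)@n)/(d@n))[:,None]
def proj(f,P):
    p=R.from_euler("xyz",f["rotation"]).inv().apply(np.atleast_2d(P)-f["xyz"])*[1,-1,-1]
    K=np.array([[f["fx"],0,f["cx"]],[0,f["fy"],f["cy"]],[0,0,1]])
    return cv2.projectPoints(p,np.zeros(3),np.zeros(3),K,np.array(f["D"]))[0].reshape(-1,2)
def crop(im,x,y,w,h,s): return cv2.resize(im[y:y+h,x:x+w],None,fx=s,fy=s,interpolation=cv2.INTER_CUBIC)
E
python3 - <<'E'
import cv2,numpy as np
from h import crop
t=cv2.imread("pics/top0.png"); s=cv2.imread("pics/scene0.png")
a=crop(t,180,185,200,80,4); b=crop(s,230,140,160,60,5)
cv2.imwrite("pics/c1.png",np.vstack([a,b[:280]]))
E
```

```text
(no output)
```

View pics/c1.png

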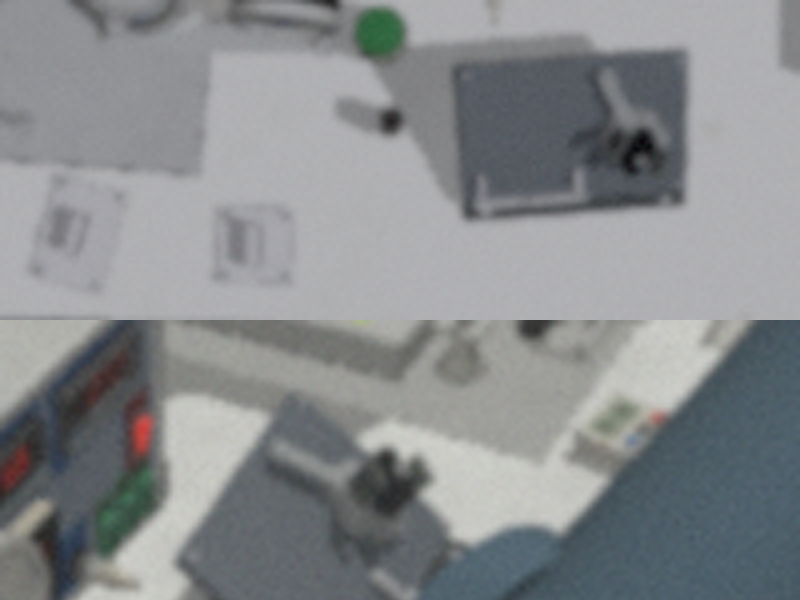

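The crops (4x, offset 180,185) show the long plate on the left with corners (52,178), (128,190), (102,290) and (30,275). The stand face has corners (455,63), (688,50), (685,203) and (468,215). The ledge and ears are at (480–583,195), the knob at about (640,150), and the finger tip at (606,72), so the finger points up the slope.

```bash
python3 - <<'E'
from h import *
f=optics.grab_frame("top")
g=lambda p: np.array(p)/4+[180-.375,185-.375]
L=onz(f,g([(52,178),(128,190),(102,290),(30,275)]),0.006); print("long",L.round(3).tolist(),L.mean(0))
print([np.linalg.norm(L[i]-L[i-1]).round(3) for i in range(4)])
Q=onz(f,g([(218,206),(293,207),(292,285),(213,282)]),0.006); print("sq",Q.mean(0))
T=onz(f,g([(455,63),(688,50)]),0.105); B=onz(f,g([(685,203),(468,215)]),0.019);print(T,B)
print("dist",np.linalg.norm(T[0]-T[1]),np.linalg.norm(B[0]-B[1]),np.linalg.norm(T[0]-B[1]),np.linalg.norm(T[1]-B[0]))
d=T[0]-T[1]+B[1]-B[0]; print("yaw",np.arctan2(-d[0],d[1]), "ctr",(T.mean(0)+B.mean(0))/2)
print("vial",onz(f,g([(390,120)]),0.056),"knob top",onz(f,g([(640,150)]),.1),"ears",onz(f,g([(484,205),(580,200)]),.06),"fing",onz(f,g([(606,72)]),.1))
print("green", onz(f,g([(380,32)]),.067))
E
```

```text
long [[0.531, 0.408, 0.006], [0.522, 0.336, 0.006], [0.427, 0.357, 0.006], [0.44, 0.425, 0.006]] [0.48004569 0.3813855  0.006     ]
[np.float64(0.093), np.float64(0.073), np.float64(0.097), np.float64(0.069)]
sq [0.47317319 0.21523845 0.006     ]
[[ 0.64003646  0.03260655  0.105     ]
 [ 0.65713408 -0.17653225  0.105     ]] [[ 0.52254248 -0.18841992  0.019     ]
 [ 0.50615243  0.01475357  0.019     ]]
dist 0.2098365216515982 0.2038335156727106 0.16012389571519964 0.1601630860141531
yaw 0.08104129465430501 ctr [ 0.58146636 -0.07939801  0.062     ]
vial [[0.59080402 0.08990354 0.056     ]] knob top [[ 0.56630657 -0.13557666  0.1       ]] ears [[ 0.51460991  0.00173754  0.06      ]
 [ 0.52142268 -0.08617864  0.06      ]] fing [[ 0.6358884  -0.10369184  0.1       ]]
green [[0.6707405  0.10110143 0.067     ]]
```

```bash
python3 -m creep '[[-0.05,-0.02,0.0,-0.03],[-0.1,-0.04,0,-0.06],[-0.15,-0.06,0.0,-0.09],[-0.2,-0.08,0.02,-0.12],[-0.25,-0.1,0.04,-0.15],[-0.3,-0.115,0.06,-0.18],[-0.3,-0.115,0.06,-0.18],[-0.3,-0.115,0.06,-0.18]]'
python3 - <<'E'
from h import *
f=optics.grab_frame("wrist"); cv2.imwrite("pics/w1.png",f["frame"][:,:,::-1])
print(f["xyz"],f["rotation"],f["fx"],ctrl.get_obs()["tool_pos"])
E
```

```text
clock: 1.15
tool_pos: [0.4784, 0.3834, 0.1709]
tool_rot: [-3.141, -0.001, 2.936]
wrist_force: [0.8, 0.2, -0.2]
grip_width: 1.002
grip_force: 0.0
[0.40607011 0.39940978 0.31259458] [-2.96966590e-01 -7.12832975e-05  1.36675381e+00] 303.81492511066944 [0.47770877 0.38477236 0.17129039]
```

View pics/w1.png

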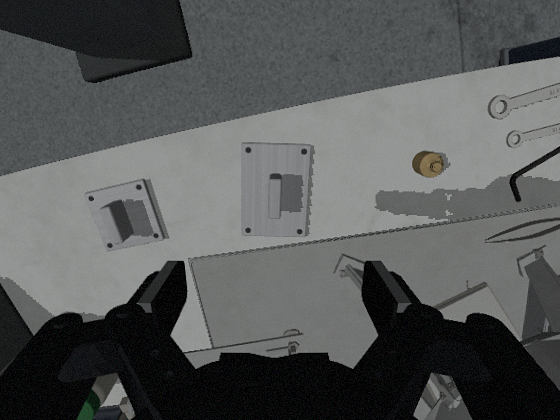

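The wrist view shows the long plate with corner holes at (248,149), (304,150), (303,231) and (248,230). Its bar top spans (270,174) to (280,218). The square plate is at (125,215) and the weight at (430,164).

```bash
python3 - <<'E'
from h import *
f=optics.grab_frame("wrist")
H=onz(f,[(248,149),(304,150),(303,231),(248,230)],.006)
Bt=onz(f,[(270,173.5),(281,173.5),(280,218),(269,218)],.034)
for P in (H,Bt):
    print(P.mean(0).round(4),[np.linalg.norm(P[i]-P[i-1]).round(4) for i in range(4)])
    d=P[3]+P[2]-P[0]-P[1]; print("yaw",np.arctan2(d[1],d[0]))
o=ctrl.get_obs(); T=R.from_euler("xyz",o["tool_rot"])
print(T.inv().apply(Bt.mean(0)-o["tool_pos"]), T.inv().apply(H.mean(0)-o["tool_pos"]),o["tool_rot"],o["wrist_force"])
E
```

```text
[0.4807 0.3874 0.006 ] [np.float64(0.0867), np.float64(0.0561), np.float64(0.0869), np.float64(0.0596)]
yaw -0.2057413837327476
[0.4782 0.387  0.034 ] [np.float64(0.0437), np.float64(0.0102), np.float64(0.0437), np.float64(0.0107)]
yaw -0.22221315507411957
[-0.00056365  0.0015144   0.13757657] [-0.0029947   0.00241872  0.16557588] [ 3.14030906e+00 -7.75893139e-04  2.94002607e+00] [0.10458086 0.44941607 0.67006831]
```

```bash
python3 -m creep '[[-0.002,0.002,0.05,-0.01],[-0.002,0.002,0.1,-0.01],[-0.002,0.002,0.135,-0.01],[-0.002,0.002,0.157,-0.01],[-0.002,0.002,0.157,-0.01]]'
python3 -m creep '[[0,0,0,0],[0,0,0,0],[0,0,0,0],[0,0,0,0],[0,0,0,0],[0,0,0,0]]' 1
python3 -m creep '[[0,0,-0.04,0],[0,0,-0.09,0],[0,0,-0.14,0],[0,0,-0.19,0],[0,0,-0.19,0]]'
```

```text
clock: 1.88
tool_pos: [0.4783, 0.3857, 0.0126]
tool_rot: [-3.139, -0.003, 2.95]
wrist_force: [0.5, 0.5, 0.4]
grip_width: 1.004
grip_force: 0.0
clock: 2.62
tool_pos: [0.4818, 0.385, 0.0152]
tool_rot: [3.141, 0.001, 2.947]
wrist_force: [-1.3, -0.4, 5.7]
grip_width: 0.127
grip_force: 62.6
clock: 3.25
tool_pos: [0.4838, 0.387, 0.209]
tool_rot: [3.133, 0.006, 2.947]
wrist_force: [0.2, -0.6, -2.4]
grip_width: 0.126
grip_force: 61.5
```

```bash
python3 -m creep '[[0,-0.05,-0.02,-0.05],[-0.01,-0.1,-0.04,-0.1],[-0.02,-0.15,-0.06,-0.15],[-0.03,-0.2,-0.08,-0.2],[-0.03,-0.25,-0.09,-0.25],[-0.03,-0.285,-0.09,-0.275],[-0.03,-0.285,-0.09,-0.275],[-0.03,-0.285,-0.09,-0.275]]'
python3 - <<'E'
from h import *
f=optics.grab_frame("wrist"); cv2.imwrite("pics/w2.png",f["frame"][:,:,::-1])
np.save("w2.npy",f,allow_pickle=True)
o=ctrl.get_obs();print(f["xyz"],f["rotation"],o["tool_pos"],o["tool_rot"],o["qpos"])
E
```

```text
clock: 4.25
tool_pos: [0.4544, 0.0999, 0.2924]
tool_rot: [-3.141, -0.003, -3.061]
wrist_force: [-0.7, -0.1, -2.0]
grip_width: 0.12
grip_force: 61.5
[0.3809425  0.09466376 0.43428669] [-2.95029285e-01  1.37249569e-04  1.65277996e+00] [0.45459588 0.10050022 0.2927173 ] [-3.14116764e+00 -2.67348388e-03 -3.05961159e+00] [-0.60476323 -0.03638894  0.29356866  1.95842812  0.01100094  1.22071768
  1.3375987 ]
```

View pics/w2.png

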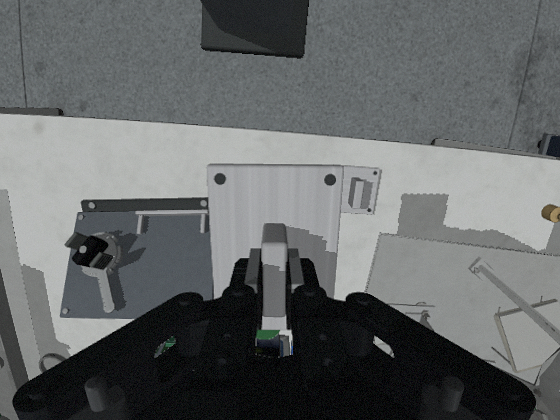

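The wrist view shows the ledge from (136,212) to (207,212) with ears running down to row 233. The knob is at about (93,250), with tabs near (75,240) and (103,260), and the finger tip is at (109,308). I'll zoom in.

```bash
python3 - <<'E'
from h import *
im=cv2.imread("pics/w2.png"); cv2.imwrite("pics/c2.png",crop(im,55,195,160,130,4.6))
E
```

```text
(no output)
```

View pics/c2.png

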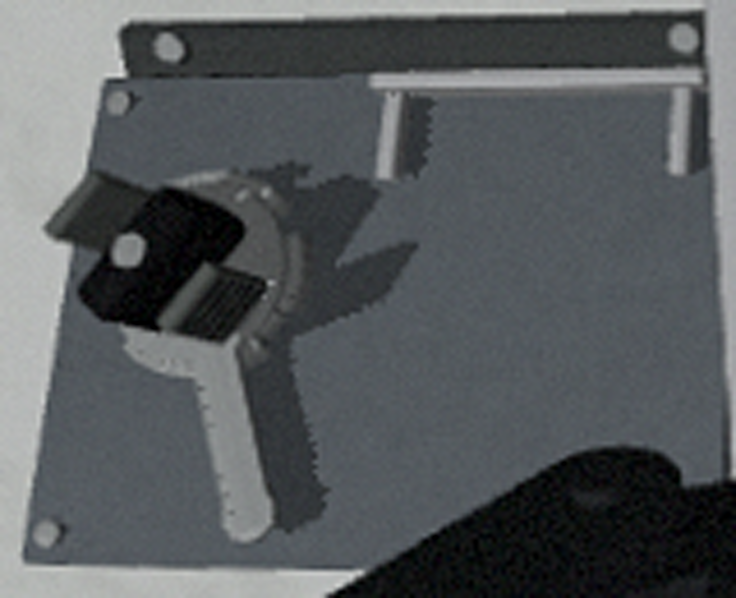

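The zoom (4.6x, offset 55,195) shows face corners at (105,78) and (25,562), and the ledge top strip from (370,80) to (703,80). The ears are at (390,95–180) and (680,90–173), the tabs at about (95,210) and (215,300), and the block top screw at (128,250). The finger tip is at (247,540).

```bash
python3 - <<'E'
from h import *
f=np.load("w2.npy",allow_pickle=True).item()
g=lambda p: np.array(p)/4.6+[55-.39,195-.39]
a=onz(f,g([(105,78)]),.019)[0]; b=onz(f,g([(25,562)]),.105)[0]
print(a,b,np.linalg.norm(a-b),"yaw",np.arctan2((b-a)[1],(b-a)[0]))
e=onz(f,g([(25,562),(360,570)]),.105);d=e[1]-e[0];print("yaw back edge",np.arctan2(-d[0],d[1]))
for yaw in (.075,.09):
    X=np.array([np.cos(yaw),np.sin(yaw),0]);Y=np.array([-X[1],X[0],0]);Z=np.array([0,0,1.])
    s=np.radians(35);U=X*np.cos(s)+Z*np.sin(s);N=-X*np.sin(s)+Z*np.cos(s)
    c=(a+b)/2+Y*.105; c[2]=.062
    fr=lambda px,h:[(lambda q:np.round([q@U,q@Y,q@N],4).tolist())(p-c) for p in onplane(f,g(px),c+N*h,N)]
    print("yaw",yaw,"c",c)
    print("ledge ends@11",fr([(370,85),(703,83)],.011))
    print("ear ends@8",fr([(388,180),(680,174)],.008), "tops", fr([(403,90),(672,88)],.008))
    print("corner R far-ish@0",fr([(728,480),(25,562),(105,78)],0))
    print("screw44",fr([(128,250)],.045),"tip10",fr([(247,542)],.012),"tabs46",fr([(72,203),(190,295)],.046),
      "tab outer edge46",fr([(97,171),(45,228)],.046),"tab2 outer top edge",fr([(210,262),(160,330)],.046))
E
```

```text
[ 0.53662263 -0.18418519  0.019     ] [ 0.65691104 -0.17076138  0.105     ] 0.1484772728143475 yaw 0.11113700125883898
yaw back edge 0.09397077752606112
yaw 0.075 c [ 0.58889922 -0.07276846  0.062     ]
ledge ends@11 [[-0.0691, -0.0129, 0.011], [-0.0706, 0.0904, 0.011]]
ear ends@8 [[-0.04, -0.0044, 0.008], [-0.0428, 0.0849, 0.008]] tops [[-0.0685, -0.0037, 0.008], [-0.0698, 0.0803, 0.008]]
corner R far-ish@0 [[0.0456, 0.1034, 0.0], [0.0742, -0.1032, -0.0], [-0.074, -0.1068, 0.0]]
screw44 [[-0.0108, -0.0587, 0.045]] tip10 [[0.0657, -0.0297, 0.012]] tabs46 [[-0.0234, -0.0771, 0.046], [0.0014, -0.0379, 0.046]] tab outer edge46 [[-0.0327, -0.0716, 0.046], [-0.0162, -0.0837, 0.046]] tab2 outer top edge [[-0.0077, -0.0338, 0.046], [0.011, -0.0448, 0.046]]
yaw 0.09 c [ 0.58732959 -0.07289825  0.062     ]
ledge ends@11 [[-0.0677, -0.0116, 0.011], [-0.0676, 0.0918, 0.011]]
ear ends@8 [[-0.0385, -0.0034, 0.008], [-0.0401, 0.0858, 0.008]] tops [[-0.067, -0.0024, 0.008], [-0.067, 0.0816, 0.008]]
corner R far-ish@0 [[0.0482, 0.1032, 0.0], [0.0742, -0.1041, -0.0], [-0.0741, -0.1059, -0.0]]
screw44 [[-0.0101, -0.0579, 0.045]] tip10 [[0.0666, -0.03, 0.012]] tabs46 [[-0.023, -0.0763, 0.046], [0.0023, -0.0372, 0.046]] tab outer edge46 [[-0.0322, -0.0706, 0.046], [-0.0159, -0.0829, 0.046]] tab2 outer top edge [[-0.0067, -0.033, 0.046], [0.0118, -0.0442, 0.046]]
```

```bash
cat >> h.py <<'E'
yaw=.09; s=np.radians(35)
X=np.array([np.cos(yaw),np.sin(yaw),0]);Y=np.array([-X[1],X[0],0]);Z=np.array([0,0,1.])
U=X*np.cos(s)+Z*np.sin(s);N=-X*np.sin(s)+Z*np.cos(s)
c=np.array([.5873,-.0729,.062]); pocket=c-.017*U+.040*Y; knob=c-.0105*U-.058*Y
def totool(p):
    o=ctrl.get_obs();return R.from_euler("xyz",o["tool_rot"]).inv().apply(np.array(p)-o["tool_pos"]).round(4)
E
python3 - <<'E'
from h import *
f=np.load("w2.npy",allow_pickle=True).item()
o=ctrl.get_obs();z=o["tool_pos"][2]
P=onz(f,[(220,179),(330,180)],z-.009); print("holes tool",[totool(p).tolist() for p in P])
print("pocket",pocket,"knob",knob, o["tool_rot"])
G=pocket+.025*N+.015*U   # pivot
tcp=G-[0,0,.010]
print("tcp final(+15up)",tcp,"above",totool(tcp+[0,0,.045]), "turn",-(yaw-np.pi-o["tool_rot"][2]))
print("15mm down-slope in tool:",-.015*U)
E
```

```text
holes tool [[0.0432, -0.027, 0.0091], [0.0427, 0.0286, 0.0091]]
pocket [ 0.56983563 -0.0343135   0.0522492 ] knob [ 0.58394667 -0.13143831  0.05597745] [-3.14116764e+00 -2.67348388e-03 -3.05961159e+00]
tcp final(+15up) [ 0.56779181 -0.03449794  0.07133165] above [-0.1022 -0.1437  0.1762] turn -0.008018941286734194
15mm down-slope in tool: [-0.01223755 -0.00110436 -0.00860365]
```

```bash
python3 -m creep '[[-0.035,-0.05,0,-0.008],[-0.07,-0.1,0.0,-0.008],[-0.102,-0.144,0.03,-0.008],[-0.102,-0.144,0.08,-0.008],[-0.102,-0.144,0.12,-0.008],[-0.102,-0.144,0.15,-0.008],[-0.102,-0.144,0.168,-0.008],[-0.102,-0.144,0.176,-0.008],[-0.102,-0.144,0.176,-0.008]]'
python3 -m creep '[[0,0,0.004,0],[0,0,0.008,0],[0,0,0.012,0],[0,0,0.016,0],[0,0,0.02,0]]'
```

```text
clock: 5.42
tool_pos: [0.5692, -0.0355, 0.1184]
tool_rot: [-3.142, 0.0, -3.053]
wrist_force: [1.3, -0.3, -2.2]
grip_width: 0.127
grip_force: 61.4
clock: 6.05
tool_pos: [0.5679, -0.0365, 0.0999]
tool_rot: [3.14, -0.003, -3.054]
wrist_force: [-10.9, -0.3, 16.3]
grip_width: 0.122
grip_force: 64.4
```

```bash
python3 -m creep '[[0,0,0.003,0],[0,0,0.006,0],[0,0,0.009,0],[0,0,0.012,0]]'
python3 - <<'E'
from h import *
f=optics.grab_frame("wrist"); cv2.imwrite("pics/w3.png",f["frame"][:,:,::-1])
E
```

```text
clock: 6.55
tool_pos: [0.5636, -0.0367, 0.0871]
tool_rot: [3.139, -0.011, -3.055]
wrist_force: [-14.7, -0.1, 15.1]
grip_width: 0.125
grip_force: 67.6
```

View pics/w3.png

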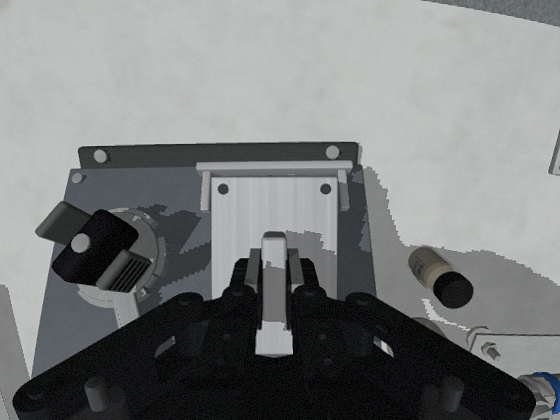

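The plate is tilting in the grip. It sits between the ears (205 and 343) with its lower edge at row 177, just above the ledge at row 172. I'll keep pressing down.

```bash
python3 -m creep '[[-0.001,0,0.003,0],[-0.002,0,0.006,0],[-0.003,0,0.009,0],[-0.003,0,0.012,0],[-0.003,0,0.015,0]]'
python3 - <<'E'
from h import *
f=optics.grab_frame("wrist"); cv2.imwrite("pics/w4.png",crop(f["frame"][:,:,::-1],180,140,220,150,3.6))
E
```

```text
clock: 7.22
tool_pos: [0.5628, -0.0367, 0.0701]
tool_rot: [3.138, -0.019, -3.055]
wrist_force: [-17.9, -1.2, 11.9]
grip_width: 0.124
grip_force: 75.1
```

View pics/w4.png

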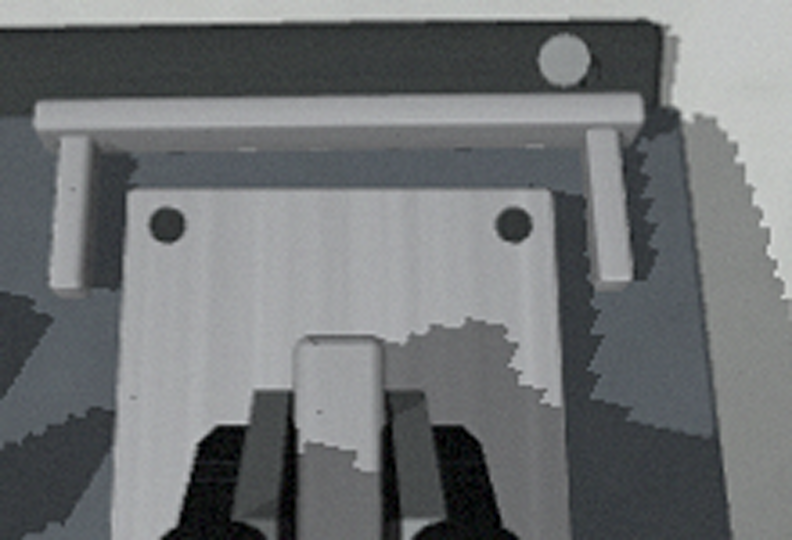

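```bash
python3 -m creep '[[0.002,0,0.003,0],[0.005,0,0.005,0],[0.008,0,0.007,0],[0.01,0,0.009,0],[0.01,0,0.009,0]]'
python3 - <<'E'
from h import *
f=optics.grab_frame("wrist"); cv2.imwrite("pics/w5.png",crop(f["frame"][:,:,::-1],180,140,220,150,3.6))
E
```

```text
clock: 7.9
tool_pos: [0.5633, -0.0366, 0.0669]
tool_rot: [3.139, 0.002, -3.055]
wrist_force: [-10.6, 0.8, 23.1]
grip_width: 0.125
grip_force: 78.0
```

View pics/w5.png

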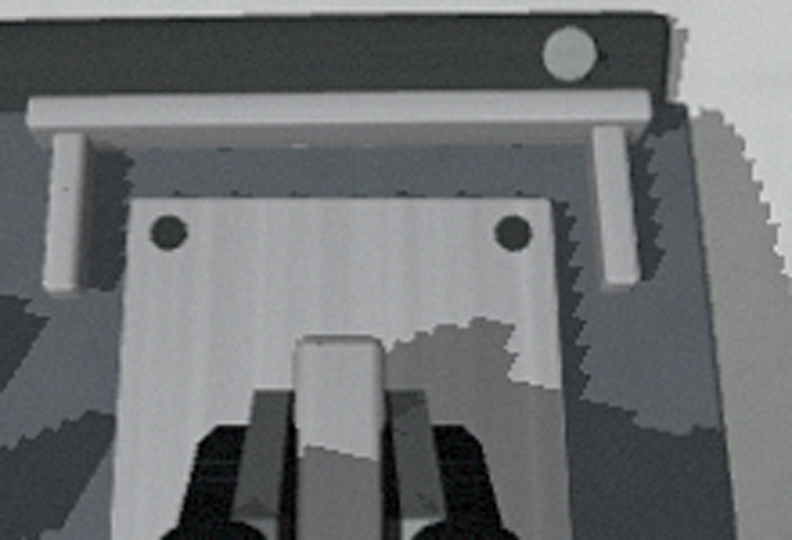

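The plate now looks flat, with its lower edge at crop row 197 and the ledge's upper side at row 147, so the gap is about 10 mm. I'll slide it down the slope.

```bash
python3 -m creep '[[0.003,0,0.0,0],[0.006,0,0.002,0],[0.009,0,0.004,0],[0.012,0,0.006,0],[0.012,0,0.006,0]]'
python3 - <<'E'
from h import *
f=optics.grab_frame("wrist"); im=f["frame"][:,:,::-1]; cv2.imwrite("pics/w6.png",im)
# column profile above plate
print(im[140:215,255:285].mean((1,2)).astype(int).tolist())
E
```

```text
clock: 8.57
tool_pos: [0.557, -0.0376, 0.0624]
tool_rot: [3.141, 0.014, -3.053]
wrist_force: [-1.7, 0.3, 21.3]
grip_width: 0.126
grip_force: 77.3
[187, 187, 187, 186, 187, 188, 188, 188, 187, 187, 187, 188, 194, 104, 38, 48, 53, 56, 57, 56, 58, 58, 58, 59, 58, 58, 58, 59, 58, 57, 59, 60, 59, 59, 59, 58, 56, 119, 155, 156, 159, 163, 166, 167, 167, 162, 119, 110, 109, 107, 105, 103, 91, 80, 123, 160, 160, 159, 158, 159, 159, 159, 159, 160, 160, 159, 160, 159, 160, 160, 160, 160, 161, 161, 160]
```

```bash
python3 -m creep '[[0.003,0,0.001,0],[0.005,0,0.002,0],[0.006,0,0.003,0],[0.006,0,0.003,0]]'
python3 - <<'E'
from h import *
f=optics.grab_frame("wrist"); im=f["frame"][:,:,::-1]
print(im[178:200,255:285].mean((1,2)).astype(int).tolist())
E
```

```text
clock: 9.12
tool_pos: [0.5549, -0.0377, 0.0609]
tool_rot: [-3.141, 0.021, -3.053]
wrist_force: [1.7, 0.8, 21.9]
grip_width: 0.12
grip_force: 77.1
[59, 56, 68, 128, 155, 157, 159, 163, 166, 166, 167, 153, 113, 109, 107, 101, 137, 158, 159, 158, 159, 158]
```

```bash
python3 -m creep '[[0.003,0,0.001,0],[0.005,0,0.001,0],[0.005,0,0.001,0]]'
python3 -m creep '[[-0.003,0,-0.003,0],[-0.003,0,-0.004,0],[-0.003,0,-0.004,0]]' 0
python3 -m creep '[[0,0,-0.03,0],[0,0,-0.08,0],[0,0,-0.14,0],[0,0,-0.14,0]]'
python3 - <<'E'
from h import *
f=optics.grab_frame("wrist"); im=f["frame"][:,:,::-1]; np.save("w7.npy",f,allow_pickle=True)
cv2.imwrite("pics/w7.png",crop(im,0,120,420,230,1.9))
E
```

```text
clock: 9.55
tool_pos: [0.5545, -0.0375, 0.0611]
tool_rot: [-3.14, 0.031, -3.051]
wrist_force: [9.5, 2.1, 17.7]
grip_width: 0.123
grip_force: 76.4
clock: 9.93
tool_pos: [0.5404, -0.0386, 0.0554]
tool_rot: [3.142, -0.002, -3.054]
wrist_force: [-0.1, -0.4, 0.5]
grip_width: 0.496
grip_force: 0.0
clock: 10.42
tool_pos: [0.5453, -0.0389, 0.2009]
tool_rot: [3.141, 0.01, -3.054]
wrist_force: [0.5, -0.1, -0.4]
grip_width: 0.499
grip_force: 0.0
```

View pics/w7.png

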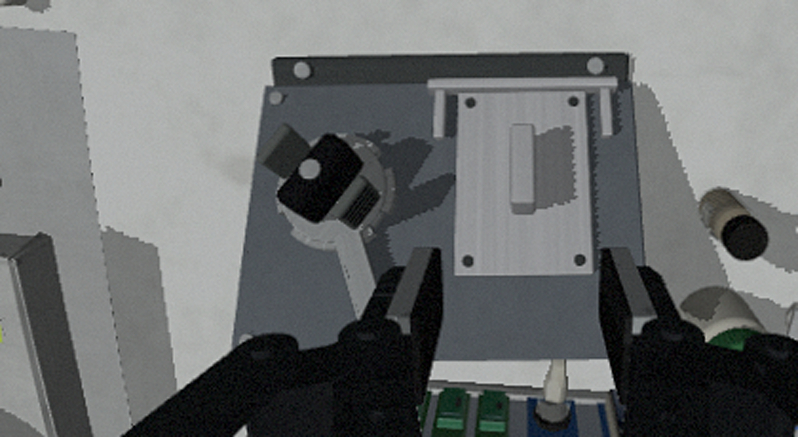

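The plate lies flat on the slope against the ledge, between the ears. Its holes are at (470,103), (573,102), (580,260) and (468,261) in the crop (1.9x, offset 0,120). I'll check this numerically and refine the knob.

```bash
python3 - <<'E'
from h import *
f=np.load("w7.npy",allow_pickle=True).item()
g=lambda p: np.array(p)/1.9+[-.24,120-.24]
fr=lambda px,h:np.array([[(p-c)@U,(p-c)@Y] for p in onplane(f,g(px),c+N*h,N)]).round(4)
H=fr([(470,103),(573,102),(580,260),(468,261)],.006);print(H.tolist(),"ctr",H.mean(0),"size",np.linalg.norm(H[0]-H[1]),np.linalg.norm(H[0]-H[3]),np.linalg.norm(H[1]-H[2]))
print("bar top ctr",fr([(512,125),(533,125),(535,213),(512,213)],.034).mean(0))
print("ledge@11",fr([(430,88),(615,89)],.011).tolist(),"ears in@8",fr([(445,134),(601,134)],.008).tolist())
print("screw",fr([(310,169)],.045),"corners",fr([(266,87),(632,85)],0).tolist())
print("tab outer top edges",fr([(287,125),(263,158)],.046).tolist(),fr([(383,195),(362,230)],.04).tolist())
o=ctrl.get_obs()
print(o["tool_pos"],"knob33 in tool",totool(knob+.033*N),"rpy",o["tool_rot"])
E
```

```text
[[-0.0597, 0.0109], [-0.0602, 0.0669], [0.0255, 0.068], [0.026, 0.012]] ctr [-0.0171   0.03945] size 0.05600223209837265 0.08570705921917983 0.08570705921917983
bar top ctr [-0.014   0.0395]
ledge@11 [[-0.0664, -0.0105], [-0.0657, 0.0893]] ears in@8 [[-0.041, -0.0017], [-0.0409, 0.0811]]
screw [[-0.0102 -0.0579]] corners [[-0.0729, -0.1063], [-0.0733, 0.101]]
tab outer top edges [[-0.0315, -0.0709], [-0.0152, -0.0802]] [[0.0007, -0.0246], [0.017, -0.033]]
[ 0.54298068 -0.0385558   0.19805913] knob33 in tool [-0.0133 -0.0962  0.1151] rpy [ 3.14114536  0.00401508 -3.05380814]
```

The plate is seated: its centre is at (-0.0171, 0.0395) against a pocket at (-0.017, 0.040). The knob screw agrees with the earlier measurement. Next I'll go over the knob with the pinch line turned by 0.51 rad.

```bash
python3 -m creep '[[-0.003,-0.02,0,0.1],[-0.006,-0.04,0.0,0.2],[-0.009,-0.06,0.0,0.3],[-0.013,-0.08,0.0,0.4],[-0.013,-0.096,0.02,0.51],[-0.013,-0.096,0.04,0.51],[-0.013,-0.096,0.06,0.51],[-0.013,-0.096,0.06,0.51]]' -0.7
python3 - <<'E'
from h import *
print(totool(knob+.033*N),ctrl.get_obs()["tool_rot"],ctrl.get_obs()["qpos"][6])
E
```

```text
clock: 11.48
tool_pos: [0.5608, -0.1309, 0.133]
tool_rot: [-3.14, -0.006, 2.722]
wrist_force: [0.1, -0.2, 0.5]
grip_width: 0.849
grip_force: 0.0
[-0.0052 -0.0002  0.05  ] [-3.14003801 -0.0064884   2.72224363] 1.527069755873135
```

```bash
python3 -m creep '[[-0.005,0,0.015,0],[-0.005,0,0.03,0],[-0.005,0,0.04,0],[-0.005,0,0.05,0],[-0.005,0,0.056,0],[-0.005,0,0.056,0]]'
python3 - <<'E'
from h import *
print(totool(knob+.033*N),ctrl.get_obs()["wrist_force"])
E
```

```text
clock: 12.22
tool_pos: [0.5674, -0.1348, 0.0798]
tool_rot: [-3.141, -0.001, 2.72]
wrist_force: [0.4, 0.2, 0.6]
grip_width: 0.843
grip_force: 0.0
[ 0.0028  0.0006 -0.0032] [0.35151795 0.22698843 0.56473441]
```

```bash
python3 -m creep '[[0.001,0,0.003,0],[0.001,0,0.003,0],[0.001,0,0.003,0],[0.001,0,0.003,0],[0.001,0,0.003,0],[0.001,0,0.003,0]]' 1
python3 - <<'E'
from h import *
o=ctrl.get_obs();print(totool(knob+.033*N),o["wrist_force"],o["moment"])
f=optics.grab_frame("wrist"); cv2.imwrite("pics/w8.png",f["frame"][:,:,::-1])
E
```

```text
clock: 12.98
tool_pos: [0.5669, -0.1362, 0.0796]
tool_rot: [-3.141, 0.001, 2.719]
wrist_force: [-5.2, -1.3, 10.4]
grip_width: 0.414
grip_force: 55.4
[ 0.0029  0.0021 -0.0034] [-5.15051091 -1.28634218 10.40602998] [-0.20993863  1.00631337  0.02452683]
```

Opening is 35 mm, so both tabs are fully in. Now turn.

```bash
python3 -m creep '[[0,0,0,-0.08],[0,0,0,-0.16],[0,0,0,-0.24],[0,0,0,-0.32],[0,0,0,-0.4],[0,0,0,-0.5],[0,0,0,-0.5]]'
python3 - <<'E'
from h import *
o=ctrl.get_obs();print(totool(knob+.033*N),o["wrist_force"],o["moment"])
f=optics.grab_frame("wrist"); np.save("w9.npy",f,allow_pickle=True)
E
```

```text
clock: 13.9
tool_pos: [0.5678, -0.1353, 0.0807]
tool_rot: [3.141, 0.002, -3.066]
wrist_force: [-5.9, 1.9, 16.1]
grip_width: 0.37
grip_force: 57.1
[ 0.0026  0.0023 -0.0023] [-5.93059755  1.92061968 16.10117841] [-0.23939468  1.01277037 -0.40117633]
```

```bash
python3 -m creep '[[0,0,0,-0.1],[0,0,0,-0.2],[0,0,0,-0.3],[0,0,0,-0.4],[0,0,0,-0.48],[0,0,0,-0.54],[0,0,0,-0.58],[0,0,0,-0.6],[0,0,0,-0.6]]'
python3 - <<'E'
from h import *
o=ctrl.get_obs();print(totool(knob+.033*N),o["wrist_force"],o["moment"])
for n in ("wrist","top"):
  f=optics.grab_frame(n); g=cv2.cvtColor(f["frame"],cv2.COLOR_RGB2GRAY)
  cv2.imwrite(f"pics/end_{n}.png",f["frame"][:,:,::-1])
  for r in (.045,.06,.074):
    a=np.radians(np.arange(0,131,5)); px=proj(f,[knob+.012*N+r*(np.cos(t)*U+np.sin(t)*Y) for t in a]).round().astype(int)
    print(n,r,[int(g[y,x]) if 0<=y<420 and 0<=x<560 else -1 for x,y in px])
E
```

```text
clock: 15.08
tool_pos: [0.5679, -0.1334, 0.0836]
tool_rot: [3.139, 0.004, -2.47]
wrist_force: [-15.6, 7.1, 31.2]
grip_width: 0.369
grip_force: 80.0
[0.002  0.0019 0.0006] [-15.63140639   7.05262991  31.22784407] [-0.05042425  1.97760255 -1.36386178]
wrist 0.045 [13, 77, 50, 52, 51, 50, 52, 50, 51, 55, 47, 56, 58, 51, 31, 0, 12, 2, 20, 20, 10, 19, 25, 15, 53, 80, 80]
wrist 0.06 [16, 8, 16, 8, 0, 7, 22, 12, 25, 15, 12, 17, 51, 17, 19, 12, 22, 4, 11, 23, 23, 60, 54, 81, 126, 146, 95]
wrist 0.074 [7, 12, 17, 21, 6, 13, 3, 11, 20, 22, 14, 17, 12, 11, 14, 18, 15, 22, 22, 17, 86, 148, 142, 143, 137, 139, 93]
top 0.045 [49, 61, 68, 58, 61, 61, 67, 67, 63, 57, 58, 58, 63, 69, 96, 114, 119, 104, 104, 80, 68, 61, 61, 64, 73, 61, 60]
top 0.06 [75, 85, 78, 63, 58, 61, 63, 73, 73, 71, 59, 64, 61, 65, 78, 88, 95, 92, 91, 89, 73, 78, 88, 102, 112, 127, 121]
top 0.074 [94, 91, 87, 75, 69, 82, 87, 82, 76, 61, 64, 79, 89, 99, 103, 96, 94, 94, 98, 104, 121, 138, 149, 148, 143, 126, 117]
```

```bash
python3 - <<'E'
from h import *
f=optics.grab_frame("top")
def prof(g,r,a0,a1):
    a=np.arange(a0,a1,2.); P=proj(f,[knob+.012*N+r*(np.cos(np.radians(t))*U+np.sin(np.radians(t))*Y) for t in a]).astype(np.float32)
    v=cv2.remap(g.astype(np.float32),P[:,0],P[:,1],cv2.INTER_LINEAR).ravel()
    w=np.clip(v-80,0,None); return v.round().astype(int).tolist(),(w@a/w.sum()).round(1)
g0=cv2.imread("pics/top0.png",0); g1=cv2.cvtColor(f["frame"],cv2.COLOR_RGB2GRAY)
for r in (.045,.05,.055): print(r,"start",prof(g0,r,0,45)[1],"now",*prof(g1,r,60,112))
for r in (.06,.068): print(r,"start",prof(g0,r,0,45)[1])
E
```

```text
0.045 start 15.6 now [64, 68, 72, 76, 83, 89, 97, 105, 114, 117, 119, 120, 115, 109, 102, 94, 86, 78, 71, 65, 63, 62, 61, 61, 61, 61] 80.5
0.05 start 16.5 now [63, 63, 65, 67, 73, 83, 92, 100, 108, 113, 114, 115, 109, 102, 95, 86, 78, 73, 67, 63, 61, 60, 61, 61, 62, 65] 80.3
0.055 start 17.5 now [58, 60, 63, 66, 69, 74, 82, 91, 98, 104, 104, 105, 100, 92, 85, 77, 71, 69, 66, 65, 63, 63, 64, 67, 71, 75] 80.3
0.06 start 17.9
0.068 start 18.8
```

```bash
cat > ang.py <<'E'
from h import *
f=optics.grab_frame("top"); g=cv2.cvtColor(f["frame"],cv2.COLOR_RGB2GRAY).astype(np.float32)
a=np.arange(40,112,2.)
for r in (.045,.05,.055):
    P=proj(f,[knob+.0115*N+r*(np.cos(np.radians(t))*U+np.sin(np.radians(t))*Y) for t in a]).astype(np.float32)
    w=np.clip(cv2.remap(g,P[:,0],P[:,1],cv2.INTER_LINEAR).ravel()-80,0,None); print(r,(w@a/w.sum()).round(1))
o=ctrl.get_obs(); print(totool(knob+.033*N),o["moment"],o["tool_rot"])
E
python3 -m creep '[[0,0,0,-0.05],[0,0,0,-0.1],[0,0,0,-0.12],[0,0,0,-0.12]]'; python3 ang.py
```

```text
clock: 15.72
tool_pos: [0.5676, -0.1318, 0.083]
tool_rot: [3.138, 0.004, -2.346]
wrist_force: [-12.9, 7.9, 28.5]
grip_width: 0.364
grip_force: 92.8
0.045 85.1
0.05 84.6
0.055 84.0
[ 0.0028  0.0008 -0.0001] [ 0.85811218  2.11466708 -0.68640422] [ 3.1377228   0.0044446  -2.34567162]
```

```bash
python3 -m creep '[[0,0,0,-0.05],[0,0,0,-0.1],[0,0,0,-0.14],[0,0,0,-0.14]]'; python3 ang.py
```

```text
clock: 16.27
tool_pos: [0.5675, -0.1319, 0.0831]
tool_rot: [3.138, 0.006, -2.211]
wrist_force: [-14.7, 7.7, 29.6]
grip_width: 0.368
grip_force: 98.1
0.045 88.3
0.05 88.0
0.055 87.3
[0.0025 0.0012 0.0001] [ 0.79543003  1.96430537 -1.57178084] [ 3.13819873  0.00589868 -2.21083249]
```

```bash
python3 -m creep '[[0,0,0,-0.05],[0,0,0,-0.1],[0,0,0,-0.1]]'; python3 ang.py
```

```text
clock: 16.7
tool_pos: [0.5673, -0.1322, 0.0832]
tool_rot: [3.138, 0.007, -2.118]
wrist_force: [-14.6, 9.6, 30.1]
grip_width: 0.369
grip_force: 102.2
0.045 89.3
0.05 88.5
0.055 87.7
[0.002  0.0014 0.0002] [ 0.86982875  1.96589331 -2.62707124] [ 3.13830138  0.00734194 -2.11806519]
```

The knob is against its stop: the moment climbs while the angle stays put. Release.

```bash
python3 -m creep '[[0,0,-0.003,0],[0,0,-0.003,0],[0,0,-0.003,0],[0,0,-0.003,0]]' -0.6
python3 -m creep '[[0,0,-0.02,0],[0,0,-0.05,0],[0,0,-0.1,0],[0,0,-0.15,0],[0,0,-0.15,0],[0,0,-0.15,0]]'; python3 ang.py
python3 - <<'E'
from h import *
f=optics.grab_frame("wrist"); np.save("w10.npy",f,allow_pickle=True); im=f["frame"]
px=lambda P:proj(f,P)
# dark/bright profile along tab line at h=46 for theta 125deg, and alternatives
g=cv2.cvtColor(im,cv2.COLOR_RGB2GRAY).astype(np.float32)
for th in (117,121,125,129):
  t=np.radians(th); d=np.cos(t)*U+np.sin(t)*Y
  P=px([knob+.046*N+q*d for q in np.arange(-.036,.037,.002)]).astype(np.float32)
  print(th,cv2.remap(g,P[:,0],P[:,1],cv2.INTER_LINEAR).ravel().astype(int).tolist())
P=px([knob+.046*N, pocket+.006*N+.0434*U+.028*Y,pocket+.006*N+.0434*U-.028*Y,pocket+.006*N-.0434*U+.028*Y,pocket+.006*N-.0434*U-.028*Y]);print(P.round().tolist())
for p in P[1:]:
  x,y=p.round().astype(int); print(im[max(y-8,0):y+9,max(x-8,0):x+9].mean(2).astype(int)[::2,::2].tolist() if 0<=x<560 and 0<=y<420 else None)
E
```

```text
clock: 17.25
tool_pos: [0.5667, -0.135, 0.0797]
tool_rot: [3.141, -0.001, -2.104]
wrist_force: [0.5, 0.3, 0.7]
grip_width: 0.804
grip_force: 0.0
clock: 18.0
tool_pos: [0.5665, -0.1346, 0.2296]
tool_rot: [3.141, -0.0, -2.104]
wrist_force: [-0.2, -0.9, -1.1]
grip_width: 0.801
grip_force: 0.0
0.045 81.0
0.05 80.3
0.055 80.1
[-0.0009  0.0008  0.1455] [ 0.0190634  -0.00550787  0.03262381] [ 3.13873653e+00 -1.26094282e-03 -2.10357620e+00]
117 [109, 102, 33, 30, 39, 85, 76, 66, 23, 14, 4, 9, 9, 11, 12, 83, 116, 118, 115, 112, 64, 31, 35, 53, 59, 56, 58, 57, 94, 78, 64, 75, 76, 74, 79, 78, 83]
121 [100, 25, 33, 37, 39, 85, 79, 57, 20, 7, 4, 9, 11, 7, 17, 91, 117, 117, 115, 112, 68, 31, 34, 53, 57, 59, 60, 55, 90, 76, 55, 77, 77, 78, 76, 80, 78]
125 [63, 25, 39, 29, 21, 89, 73, 66, 7, 0, 9, 3, 9, 10, 22, 97, 117, 117, 115, 111, 74, 32, 36, 50, 57, 59, 60, 59, 90, 78, 63, 78, 80, 78, 78, 76, 77]
129 [59, 31, 33, 33, 41, 88, 75, 67, 12, 1, 7, 8, 15, 11, 21, 96, 118, 118, 115, 111, 71, 33, 36, 46, 59, 57, 59, 57, 89, 75, 63, 73, 80, 80, 78, 77, 75]
[[281.0, 193.0], [307.0, 307.0], [278.0, 270.0]
[... 908 characters left out ...]
38], [138, 138, 138, 134, 132, 142, 100, 136, 146], [122, 139, 133, 133, 32, 104, 118, 102, 156], [134, 97, 138, 112, 43, 89, 136, 100, 112], [135, 32, 37, 64, 70, 88, 70, 76, 89], [109, 4, 19, 22, 91, 86, 84, 85, 85], [47, 1, 0, 12, 56, 88, 88, 84, 87], [33, 0, 17, 4, 23, 87, 84, 85, 84]]
[[65, 44, 58, 105, 101, 111, 145, 141, 50], [50, 81, 112, 142, 128, 99, 144, 143, 139], [60, 108, 143, 139, 142, 102, 100, 145, 144], [105, 143, 138, 66, 44, 139, 103, 103, 147], [144, 135, 142, 57, 36, 132, 142, 102, 134], [134, 138, 136, 118, 84, 140, 136, 100, 102], [139, 135, 138, 139, 139, 140, 134, 138, 95], [137, 139, 137, 139, 138, 132, 140, 141, 150], [139, 137, 141, 141, 134, 135, 139, 141, 141]]
```

```bash
python3 - <<'E'
from h import *
f=np.load("w10.npy",allow_pickle=True).item(); g=cv2.cvtColor(f["frame"],cv2.COLOR_RGB2GRAY).astype(np.float32)
a=np.arange(60,116,2.)
for r in (.04,.045,.05,.055,.06,.07,.078,.081,.085):
  P=proj(f,[knob+.012*N+r*(np.cos(np.radians(t))*U+np.sin(np.radians(t))*Y) for t in a]).astype(np.float32)
  print(r,cv2.remap(g,P[:,0],P[:,1],cv2.INTER_LINEAR).ravel().astype(int).tolist())
E
```

```text
0.04 [75, 78, 79, 78, 77, 78, 78, 78, 75, 69, 120, 124, 120, 118, 119, 117, 112, 117, 119, 112, 62, 49, 50, 52, 50, 47, 51, 46]
0.045 [75, 77, 79, 77, 80, 76, 77, 75, 76, 59, 86, 125, 121, 119, 117, 119, 114, 118, 120, 97, 66, 49, 50, 50, 48, 50, 50, 47]
0.05 [78, 74, 77, 77, 77, 77, 77, 79, 77, 75, 58, 117, 121, 118, 117, 117, 114, 118, 122, 79, 79, 60, 54, 49, 50, 52, 50, 49]
0.055 [77, 78, 77, 78, 77, 79, 78, 77, 79, 80, 55, 90, 123, 120, 120, 116, 114, 117, 111, 77, 76, 49, 47, 48, 48, 45, 49, 48]
0.06 [77, 76, 78, 76, 80, 78, 77, 97, 103, 93, 113, 94, 119, 116, 115, 117, 117, 119, 121, 130, 120, 109, 105, 75, 78, 77, 77, 76]
0.07 [144, 141, 138, 139, 140, 138, 138, 137, 137, 138, 138, 136, 114, 116, 117, 116, 113, 119, 135, 136, 139, 137, 138, 139, 136, 137, 138, 139]
0.078 [42, 73, 138, 145, 142, 139, 135, 137, 138, 136, 137, 138, 112, 121, 117, 116, 114, 125, 133, 137, 137, 135, 135, 135, 136, 138, 142, 139]
0.081 [138, 143, 142, 136, 136, 138, 138, 138, 137, 137, 137, 137, 118, 87, 97, 100, 96, 140, 138, 141, 139, 138, 137, 136, 135, 136, 134, 136]
0.085 [138, 136, 137, 137, 138, 138, 139, 143, 142, 140, 141, 141, 139, 137, 138, 140, 140, 140, 140, 140, 141, 142, 141, 143, 143, 139, 138, 137]
```

The finger sits at about 89° (started at 20°), so the knob is at its stop. The tab tops are about 50–52 mm apart over their outer faces, so both are sprung out. The plate holes are exactly where they should be.

```bash
python3 -c "
from workcell import job; print(job.hand_in())"
```

```text
the job is handed in; nothing more can be done
None
```

I handed the job in at about 18 s with the long plate seated on the ledge, the knob at its stop with the finger over the plate and both tabs out, all checked only by camera measurement because the hand-in returned no verdict.

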